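Find and hold the heavy side of a flywheel

ROBOT

A 7-joint arm with a two-finger parallel gripper is mounted at the origin on the work surface. World frame = base frame: x ahead of the robot, y to its left, z up, the work surface at z = 0. Lengths are in m, angles in rad, forces in N, time in s.
With the tool pointing down it reaches from about 0.4 to 0.85 m from the base axis. Payload 10.4 kg.
Tool frame: the origin (TCP) lies on the centre line of the jaws, within the pads' length; the fingertips stand 17 mm ahead of it and the grasp point (between the pads) lies 2 mm behind it; z points along the fingers, y is the line along which they close (so a half turn about z gives the same grasp; the last joint's range is limited). The gripper opens to 85 mm and grips with 20 to 120 N. Pads are 22 mm wide; open, the fingers measure 114 mm over their backs; the gripper's body (76 mm by 85 mm) begins 54 mm behind the grasp point. The pads swing forward as they close: fully open they stand 13 mm farther back than shut.
Start: joints at [1.171, 0.332, -0.065, 1.46, 0.022, 1.35, -0.088], TCP at [0.23, -0.581, 0.248] pointing down, gripper open.
Joint ranges: [-2.6, 2.6], [-0.5, 2.12], [-1.47, 1.34], [0.16, 2.42], [-1.27, 4.41], [0.06, 2.06], [-2.6, 2.6]. Speed limits (rad/s): [2.22, 2.22, 2.79, 2.79, 3.14, 3.14, 3.14].

INTERFACE

Orientations are given as a unit quaternion [x, y, z, w].
In Python, from workcell import get_obs, optics, job gives the robot as it stands. The module is installed in compiled form; this text tells all that it offers.
- The arm moves only by the tool send_rows, never from a script. Its argument "plan" is a list that holds one entry, the list of rows, each a list of 7 numbers: the turn, a rotation vector about the tool's x, y, z in units of 1.5 rad (1.0 is 1.5 rad), then the shift along the tool's x, y, z in units of 20 cm (1.0 is 20 cm), then the opening, from 0 (shut) to 1 (fully open). A call has 1 to 20 rows; each row shifts and turns the commanded pose from where the row before left it, along the tool's axes as they then stand; what a row does not reach is not made up. A row lasts 1/12 s, in which the tool goes at most 41.7 mm and 7.16 degrees, less where a joint would pass 70% of its speed; a pose out of reach is approached as far as the arm can. A call with a number of a shift or a turn outside -1 to 1 is refused whole. A call with a gripper value outside its range is refused whole. The fingers move at their own pace and stop on an object; "squeeze" is the grip in N (left out, the last holds). Time passes only in rows, so rows that do not move let the fingers close. It gives the time, the measured TCP pose, the force, the opening and the grip force at its end, in the units of the state.
- get_obs(): the state, without advancing time (a new reading comes with each control period).
- optics.camera(name): name is "scene" or "top" or "wrist"; returns the picture (400x640x3 uint8, red, green, blue); there is no depth.
- optics.get_calibration(name): a dict with "intrinsics" (3x3 intrinsics, pixels), "world_from_camera" (4x4, takes a point from camera to world coordinates); the wrist camera has in their place "T_tool_cam" (4x4, takes a point from camera to tool coordinates, whose origin is the TCP and whose axes are the flange's). Camera axes: x right, y up, looking along -z (the intrinsics and any distortion apply to the point x, -y, -z); pixel columns grow to the right and rows downward; lengths in m; the calibration is good to about 2 mm. A picture is of the moment at which its call begins: read the wrist's pose just before it. get_calibration takes no time and is no camera call.
- job.hand_in(): hands the job in; it is judged then, once.
The state is a dict: "clock": time; "joint_pos": joint angles; "joint_velocities": joint speeds; "tau": joint torques, N m; "position": TCP position; "ee_rot": TCP orientation; "ft_force": force on the tool from outside, world axes, zero at the start; "torque": the same for the moment, N m; "grip_width": opening from 0.0 (shut) to 1.0 (fully open); "grasp_force": force on a finger pad.
Only numpy, scipy, OpenCV 4.12 (cv2) and the standard library are available. Lean on these libraries where they do the work, as an engineer would, in place of code of your own. Each camera call takes 0.05 s, during which the arm holds its last target. There are 200 camera calls.

TASK

Draw the aluminium stop plate straight up out of its slotted holder, so that the flywheel can turn, and put the plate in the grey open tray, leaving the other things on the bench alone. Then take the flywheel by its wooden crank handle, turn it round and find by feel where its hidden heavy side is (nothing outside shows it, and it is somewhere else each time). Finish still gripping the handle, with the wheel at rest and its heavy side straight down.

Things in the scene. Friction and masses are not known exactly. Their poses are not given: they have to be found in the camera images.
- stand: Fixed stand: base plate 12 mm thick, from -120 to 80 mm in x and -150 to 140 mm in y; pedestal behind the wheel (x 30 to 66 mm, 56 mm wide, 202 mm high). Origin: on the bench straight below the wheel's centre. z up; x along the wheel's axle, into the pedestal; the crank handle points to -x; y level, to the left as seen from the handle side.
- slot (a point): Centre of the slot's floor in the slotted holder on the stand's right (stand x -55, y -80), 25 mm above the bench; axes as the stand's. The slot is 9 mm wide (x), 104 mm long (y) and 35 mm deep; the holder is 30 mm by 116 mm outside, its top 60 mm above the bench.
- wheel_centre (a point): Centre of the flywheel, on its level axle, 160 mm above the bench; axes as the stand's. The wheel is a plain steel disc 130 mm across, 26 mm thick. A 450 g slug hidden in it 38 mm off the axle makes one side heavy: up to 0.17 N m, or 3.7 N at the crank handle. Else wheel and handle are balanced.
- flywheel (a joint): Wheel angle, rad, endless. 0: handle straight above the axle; grows clockwise seen from the handle side: pi/2 handle right (stand -y), pi below, -pi/2 left (it starts near there). Says nothing of the heavy side. Dry bearing friction 0.21 N m (4.7 N at the handle): the wheel stays where left, and is hardest to turn while its heavy side is raised past level, easiest while it comes down past level.
- handle_grip (a point): Grip point on the axis of the wooden crank handle: a cylinder 20 mm thick, parallel to the axle, 45 mm off it, reaching from 15 to 103 mm in front of the wheel's centre plane; this point is at 70 mm. x along the handle towards the wheel. The handle spins freely on its pin: gripped firmly, it can be carried round the 45 mm circle with the gripper kept upright.
- stop_plate: Loose aluminium plate 6 mm thick (its x), 100 mm wide (y), 140 mm tall (z), about 190 g. Origin: centre of its lower edge. It stands upright in the slot, parallel to the wheel's face, top edge 165 mm above the bench; lifted by more than 40 mm it is clear. Its inner side edge, 30 mm right of the axle, bars the handle's way round.
- plate_mid (a point): Centre of the stop plate, 70 mm above its lower edge; axes as the plate's.
- tray: Fixed grey plastic open tray, 160 x 160 mm outside, 60 mm high, walls and floor 5 mm. Origin: centre of its underside, z up. The plate may stand, lean or lie in it.
- handle: The crank handle's wooden sleeve, spinning freely on its pin. Origin: on the handle's axis, in the wheel's centre plane.
- spray_can: Bystander: upright spray can 52 mm across, 150 mm tall. Origin: centre of its underside.
- screw_jar: Bystander: upright glass jar 60 mm across, 75 mm tall. Origin: centre of its underside.
- screwdriver: Bystander: screwdriver lying on the bench.

How it is judged:
On the way:
1. the stop plate is out of its holder, lies, leans or stands in the tray and is let go (horizontal distance between plate_mid and tray below 0.085 m and height (world z) of plate_mid below 0.1 m and contact force between stop_plate and tray above 0.3 N and contact force between the fingers and stop_plate below 0.05 N and linear speed of stop_plate below 0.05 m/s), for 0.2 s.
At the end, for the whole second after the job is handed in: The stop plate rests in the tray, let go. The fingers grip the crank handle (more than 1 N), the wheel is at rest and the centre of its hidden heavy slug is within 15 degrees of straight below the axle (all of step 1 and z of slug_c0 in the frame of wheel_centre below -0.02 m and y of slug_c0 in the frame of wheel_centre between -0.0098 and 0.0098 m and contact force between the fingers and handle above 1 N and velocity of joint flywheel between -0.1 and 0.1 rad/s); the arm keeps its last pose, push and grip.
It fails at once if the spray can is pushed away or knocked over (distance of spray_can from where it was at the start of the episode above 0.04 m or angle between spray_can's own z axis and vertical above 0.6 rad).
It fails at once if the glass jar is pushed away or knocked over (distance of screw_jar from where it was at the start of the episode above 0.04 m or angle between screw_jar's own z axis and vertical above 0.6 rad).
It fails at once if the screwdriver is pushed away or knocked over (distance of screwdriver from where it was at the start of the episode above 0.04 m).
It also fails if it takes over 72 s, if anything falls off the work surface, if the arm or the gripper's body presses on something with over 40 N, if the wrist force passes 120 N, or if a joint passes its speed limit or range.

## Working session

There is one attempt and no reset: what is moved stays moved. The work goes in short steps, Python scripts to look and compute and a tool call to move; the robot and the scene stay as the last step left them, time stands still between calls to the robot, and variables do not carry over. Pictures are saved under pics/ and viewed, at most 10 in all, crops included, and the job is handed in when it is done.

Besides the shell and the picture viewer there is one more tool, called by a JSON object that holds its "method" and its "body", one argument or row to a line. send_rows: Moves the arm, as the interface text tells. Its arguments: {"type":"object","properties":{"plan":{"type":"array"},"squeeze":{"type":"number"}},"required":["plan"]}

```bash
mkdir -p pics; python3 - <<'E'
from workcell import get_obs, optics
import cv2,numpy as np
o=get_obs(); print({k:np.round(v,3).tolist() for k,v in o.items()})
for n in ("scene","top"):
    cv2.imwrite(f"pics/{n}0.png",optics.camera(n)[:,:,::-1])
    c=optics.get_calibration(n); print(n,{k:np.round(v,4).tolist() for k,v in c.items()} if isinstance(c,dict) else c)
print(optics.get_calibration("wrist"))
E
```

```text
{'clock': 0.0, 'joint_pos': [1.171, 0.333, -0.065, 1.461, 0.022, 1.35, -0.088], 'joint_velocities': [0.001, -0.001, 0.001, -0.0, -0.001, 0.001, 0.0], 'tau': [0.001, -62.546, 0.05, -39.161, 0.016, 0.01, 0.0], 'position': [0.23, -0.581, 0.248], 'ee_rot': [0.982, 0.187, -0.0, -0.001], 'ft_force': [-0.19, 0.132, 0.342], 'torque': [-0.01, 0.026, -0.023], 'grasp_force': 0.0, 'grip_width': 0.997}
scene {'intrinsics': [[451.1483, 0.0, 319.3708], [0.0, 451.1483, 200.7364], [0.0, 0.0, 1.0]], 'world_from_camera': [[0.8129, -0.4623, 0.3543, 0.9276], [0.5824, 0.6514, -0.4863, -0.5432], [-0.0059, 0.6017, 0.7987, 0.969], [0.0, 0.0, 0.0, 1.0]]}
top {'intrinsics': [[407.305, 0.0, 322.7458], [0.0, 407.305, 197.7911], [0.0, 0.0, 1.0]], 'world_from_camera': [[0.0255, 0.981, -0.1922, 0.3639], [-0.9992, 0.0307, 0.0244, -0.0028], [0.0299, 0.1914, 0.9811, 1.1168], [0.0, 0.0, 0.0, 1.0]]}
{'intrinsics': array([[332.07839413,   0.        , 322.09532585],
       [  0.        , 332.07839413, 200.7404902 ],
       [  0.        ,   0.        ,   1.        ]]), 'T_tool_cam': array([[-4.48052430e-05,  9.60345370e-01,  2.78813144e-01,
         7.11332287e-02],
       [ 9.99999992e-01,  7.61839188e-05, -1.01708372e-04,
        -3.17726508e-04],
       [-1.18916242e-04,  2.78813137e-01, -9.60345365e-01,
        -1.25534415e-01],
       [ 0.00000000e+00,  0.00000000e+00,  0.00000000e+00,
         1.00000000e+00]])}
```

View pics/scene0.png

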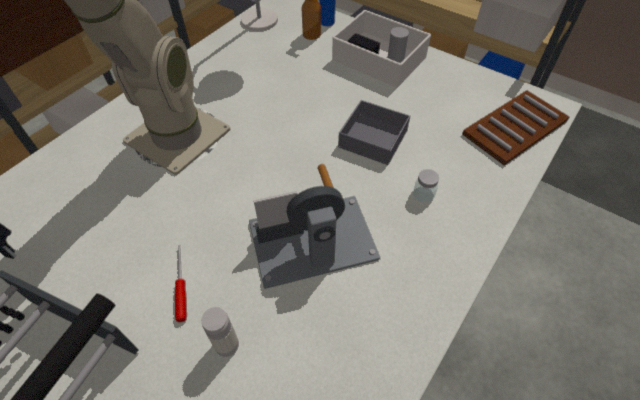

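View pics/top0.png

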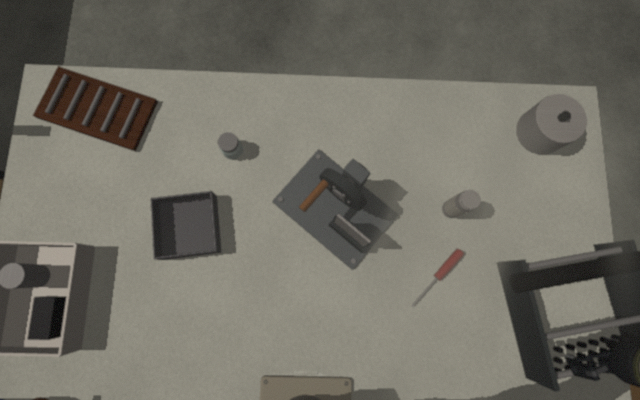

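Top view: stand around (340,205) px with handle pointing lower-left, plate at about (350,232), and dark tray at (185,225). The scene view agrees. Next I'll view enlarged crops for precise corners.

```bash
python3 - <<'E'
import cv2,numpy as np
t=cv2.imread("pics/top0.png"); s=cv2.imread("pics/scene0.png")
f=lambda i,x,y,w,h,k:cv2.convertScaleAbs(cv2.resize(i[y:y+h,x:x+w],None,fx=k,fy=k,interpolation=cv2.INTER_CUBIC),alpha=1.7)
cv2.imwrite("pics/topc.png",f(t,265,145,145,130,4.5))
cv2.imwrite("pics/scenec.png",f(s,235,155,155,135,4.5))
E
```

```text
(no output)
```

View pics/topc.png

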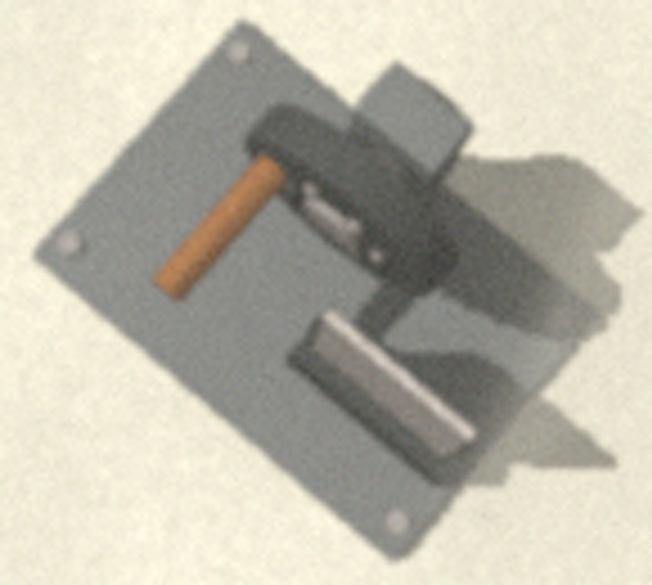

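View pics/scenec.png

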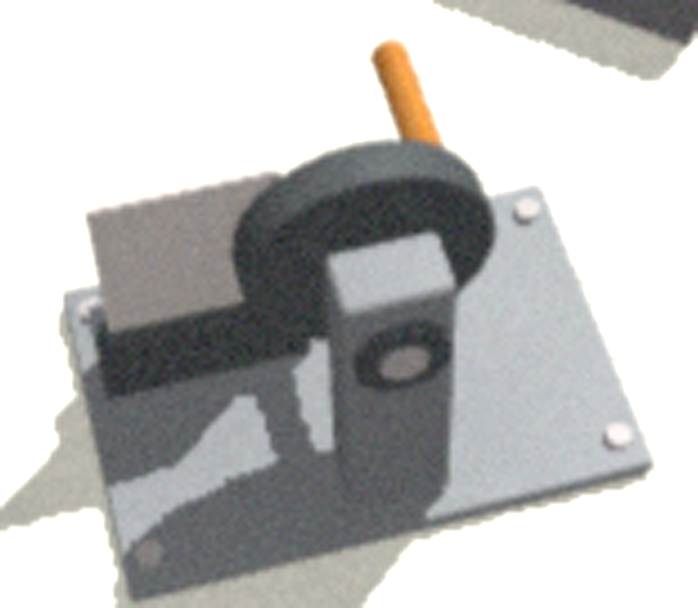

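The crops show base corners: top crop at (35,255), (242,20), (397,562); scene crop at (540,188), (650,465), (130,600), (65,295). The plate's top edge runs from (330,313) to (472,435) in the top crop, and the handle tip is at (170,285). I'll fit poses next.

```bash
cat > h.py <<'E'
import numpy as np
from workcell import get_obs, optics
from scipy.optimize import least_squares
from scipy.spatial.transform import Rotation as R
C={n:optics.get_calibration(n) for n in ("scene","top")}
def proj(n,p,T=None):
    c=C.get(n); K=c["intrinsics"]; M=np.linalg.inv(c["world_from_camera"])
    q=(M@np.r_[p,1])[:3]; q=K@(q*[1,-1,-1]); return q[:2]/q[2]
def st(v,p): # stand/tray frame -> world
    return np.r_[R.from_euler('z',v[2]).as_matrix()@np.asarray(p,float)]+[v[0],v[1],0]
def fit(obs,v0):
    f=lambda v:np.concatenate([(proj(n,st(v,p))-px) for n,p,px in obs])
    r=least_squares(f,v0,loss='soft_l1'); return r.x,f(r.x).reshape(-1,2)
E
python3 - <<'E'
from h import *
import cv2
t=lambda X,Y:(np.array([X,Y])+.5)/4.5-.5+[265,145]
s=lambda X,Y:(np.array([X,Y])+.5)/4.5-.5+[235,155]
m=1e-3
P=lambda x,y,z:np.array([x,y,z])*m
obs=[("top",P(-120,140,12),t(35,255)),("top",P(80,140,12),t(242,18)),("top",P(-120,-150,12),t(399,565)),
("scene",P(80,140,12),s(652,463)),("scene",P(-120,140,12),s(541,186)),("scene",P(80,-150,12),s(132,597)),("scene",P(-120,-150,12),s(64,293)),
("top",P(-55,-30,165),t(330,313)),("top",P(-55,-130,165),t(472,435))]
for y0 in (-.7,):
  v,r=fit(obs,[.4,-.05,y0]); print("stand",np.round(v,4),np.round(r,1).tolist())
for n,b in (("top",t(170,285)),("scene",s(388,50))):
  for a in(-100,-90,-80): 
    a=np.radians(a); print(n,b.round(1),proj(n,st(v,[-.103,-.045*np.sin(a),.16+.045*np.cos(a)])).round(1))
np.save("stand.npy",v)
# tray: dark rim in top image
to=[("top",P(-80,80,60),(216,193)),("top",P(-80,-80,60),(0,0))]
im=cv2.imread("pics/top0.png"); sc=cv2.imread("pics/scene0.png")
f=lambda i,x,y,w,h,k:cv2.convertScaleAbs(cv2.resize(i[y:y+h,x:x+w],None,fx=k,fy=k,interpolation=cv2.INTER_CUBIC),alpha=2)
cv2.imwrite("pics/tray.png",np.hstack([f(im,140,182,90,90,4.4),f(sc,330,95,90,90,4.4)]))
E
```

```text
stand [ 0.5741 -0.0741 -0.6746] [[-0.8, -0.6], [0.1, -0.8], [-0.3, -0.5], [0.9, -0.1], [-0.5, -1.2], [-1.1, 0.1], [-1.3, -0.5], [-0.1, -0.2], [1.1, 0.1]]
top [302.4 207.9] [300.8 210. ]
top [302.4 207.9] [300.5 209.3]
top [302.4 207.9] [300.7 209. ]
scene [320.8 165.7] [321.7 172.8]
scene [320.8 165.7] [321.9 170.6]
scene [320.8 165.7] [321.6 168.5]
```

View pics/tray.png

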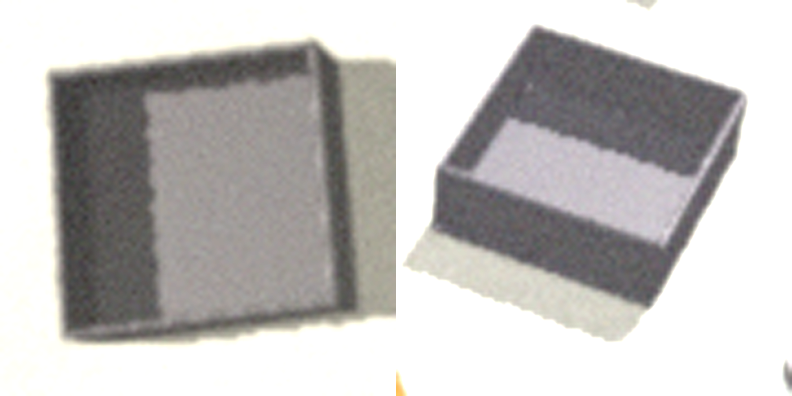

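Tray rim corners: top crop (50,73), (315,42), (338,305), (64,337); scene half (138,28), (348,95), (270,245), (42,170).

```bash
cat >> h.py <<'E'
def step(pt,ydeg=None):
    "row units to move TCP to world pt, and turn so tool y has world yaw ydeg"
    o=get_obs(); Q=R.from_quat(o["ee_rot"]); d=np.asarray(pt)-o["position"]
    out={"shift_tool":np.round(Q.inv().apply(d)/.2,3),"mm":np.round(Q.inv().apply(d)*1e3,1)}
    y=Q.as_matrix()[:,1]; yaw=np.degrees(np.arctan2(y[1],y[0])); out["yaw"]=round(yaw,2); out["tilt"]=np.round(Q.as_matrix()[:,2],3)
    if ydeg is not None:
        g=R.from_euler('z',np.radians((ydeg-yaw+180)%360-180))
        y2=np.r_[np.cos(np.radians(ydeg)),np.sin(np.radians(ydeg)),0]; z2=np.r_[0,0,-1.]
        T=R.from_matrix(np.c_[np.cross(y2,z2),y2,z2]); rv=(Q.inv()*T).as_rotvec()
        out["turn_units"]=np.round(rv/1.5,3); out["rows_turn"]=np.degrees(np.linalg.norm(rv))/7.16
        out["shift_after_turn"]=np.round(T.inv().apply(d)/.2,3)
    return out
E
python3 - <<'E'
from h import *
t=lambda X,Y:(np.array([X,Y])+.5)/4.4-.5+[140,182]
s=lambda X,Y:(np.array([X,Y])+.5)/4.4-.5+[330,95]
a=.08;z=.06
obs=[("top",(a,a,z),t(50,73)),("top",(a,-a,z),t(315,42)),("top",(-a,-a,z),t(338,305)),("top",(-a,a,z),t(64,337)),
("scene",(-a,a,z),s(138,28)),("scene",(a,a,z),s(348,95)),("scene",(a,-a,z),s(270,245)),("scene",(-a,-a,z),s(42,170))]
v,r=fit(obs,[.4,.3,0]); print("tray",v.round(4),r.round(1).tolist()); np.save("tray.npy",v)
w=np.load("stand.npy")
print("grasp",st(w,[-.055,-.095,.15]))
print("up",step(st(w,[-.055,-.095,.30]),np.degrees(w[2])))
# bystanders
from scipy.optimize import least_squares
for nm,tp,sp,z in (("can",(470,199),(215,317),.15),("jar",(229,141),(428,178),.075)):
  q=least_squares(lambda q:np.r_[proj("top",[*q,z])-tp,proj("scene",[*q,z])-sp],[.5,0]); print(nm,q.x,q.fun)
E
```

```text
tray [0.4917 0.3294 0.1588] [[-0.6, -0.9], [0.8, -1.4], [0.7, -0.6], [-0.4, 0.5], [-0.9, -1.9], [1.4, -1.2], [-0.6, 0.4], [-1.5, -0.7]]
grasp [ 0.47178007 -0.11393492  0.15      ]
up {'shift_tool': array([ 1.984, -1.726, -0.26 ]), 'mm': array([ 396.8, -345.2,  -52. ]), 'yaw': np.float64(-68.41), 'tilt': array([-0.001,  0.001, -1.   ]), 'turn_units': array([-0.001, -0.   , -0.346]), 'rows_turn': np.float64(4.155799693738308), 'shift_after_turn': array([ 2.579, -0.514, -0.262])}
can [ 0.5627767  -0.38584852] [-0.49753195 -0.52419926 -0.57138264 -0.00100773]
jar [0.71521083 0.22389065] [ 0.28024089 -0.4115662  -0.17537906 -0.5438961 ]
```

{"method": "send_rows", "body": {
  "plan": [
    [[0,0,-0.0692,0,0,-0.052,0.45],[0,0,-0.0692,0,0,-0.052,0.45],[0,0,-0.0692,0,0,-0.052,0.45],[0,0,-0.0692,0,0,-0.052,0.45],[0,0,-0.0692,0,0,-0.052,0.45],[0,0,0,0.13,-0.025,0,0.45],[0,0,0,0.13,-0.025,0,0.45],[0,0,0,0.13,-0.025,0,0.45],[0,0,0,0.13,-0.025,0,0.45],[0,0,0,0.13,-0.025,0,0.45],[0,0,0,0.13,-0.025,0,0.45],[0,0,0,0.13,-0.025,0,0.45],[0,0,0,0.13,-0.025,0,0.45],[0,0,0,0.13,-0.025,0,0.45],[0,0,0,0.13,-0.025,0,0.45],[0,0,0,0.13,-0.025,0,0.45],[0,0,0,0.13,-0.025,0,0.45],[0,0,0,0.13,-0.025,0,0.45],[0,0,0,0.13,-0.025,0,0.45],[0,0,0,0.13,-0.025,0,0.45]]
  ],
  "squeeze": 60
}}

```text
clock: 1.77
position: [0.4154, -0.2285, 0.3001]
ee_rot: [0.901, 0.433, -0.0, -0.0]
ft_force: [0.9, -0.4, -0.1]
grip_width: 0.446
grasp_force: 0.0
```

```bash
python3 - <<'E'
from h import *
w=np.load("stand.npy")
print(step(st(w,[-.055,-.095,.30]),np.degrees(w[2])))
E
```

```text
{'shift_tool': array([ 0.624, -0.138,  0.   ]), 'mm': array([ 1.247e+02, -2.760e+01,  1.000e-01]), 'yaw': np.float64(-38.68), 'tilt': array([-0.,  0., -1.]), 'turn_units': array([-0.,  0., -0.]), 'rows_turn': np.float64(0.004465512184855526), 'shift_after_turn': array([ 0.624, -0.138,  0.   ])}
```

{"method": "send_rows", "body": {
  "plan": [
    [[0,0,0,0.126,-0.0278,0,0.45],[0,0,0,0.126,-0.0278,0,0.45],[0,0,0,0.126,-0.0278,0,0.45],[0,0,0,0.126,-0.0278,0,0.45],[0,0,0,0.125,-0.0278,0,0.45],[0,0,0,0,0,0,0.45],[0,0,0,0,0,0,0.45],[0,0,0,0,0,0,0.45]]
  ]
}}

```text
clock: 2.43
position: [0.4717, -0.1149, 0.3]
ee_rot: [0.901, 0.433, -0.0, -0.0]
ft_force: [-0.4, -0.4, -0.1]
grip_width: 0.45
grasp_force: 0.0
```

```bash
cat >> h.py <<'E'
def wproj(p):
    o=get_obs(); c=optics.get_calibration("wrist")
    q=R.from_quat(o["ee_rot"]).inv().apply(np.asarray(p)-o["position"])
    q=(np.linalg.inv(c["T_tool_cam"])@np.r_[q,1])[:3]; q=c["intrinsics"]@(q*[1,-1,-1]); return q[:2]/q[2]
E
python3 - <<'E'
from h import *
import cv2
w=np.load("stand.npy")
print(step(st(w,[-.055,-.095,.30]),np.degrees(w[2])))
pts={"p_in":[-.055,-.03,.165],"p_out":[-.055,-.13,.165],"holder":[-.07,-.138,.06],"tip":[-.103,.045,.16],"wtop":[-.013,0,.225]}
im=optics.camera("wrist")[:,:,::-1].copy(); im=cv2.convertScaleAbs(im,alpha=1.5)
for k,p in pts.items():
    u=wproj(st(w,p)); print(k,u.round(1)); cv2.circle(im,tuple(int(round(x)) for x in u),3,(0,0,255),1)
cv2.imwrite("pics/w1.png",im)
E
```

```text
{'shift_tool': array([ 0.004, -0.003,  0.   ]), 'mm': array([ 0.8, -0.5,  0. ]), 'yaw': np.float64(-38.7), 'tilt': array([-0.001, -0.   , -1.   ]), 'turn_units': array([-0.,  0., -0.]), 'rows_turn': np.float64(0.008054618978473404), 'shift_after_turn': array([ 0.004, -0.003,  0.   ])}
p_in [321.1 111.1]
p_out [321.5 234.1]
holder [308.6 206.4]
tip [253.2   1.6]
wtop [395.8  57.6]
```

View pics/w1.png

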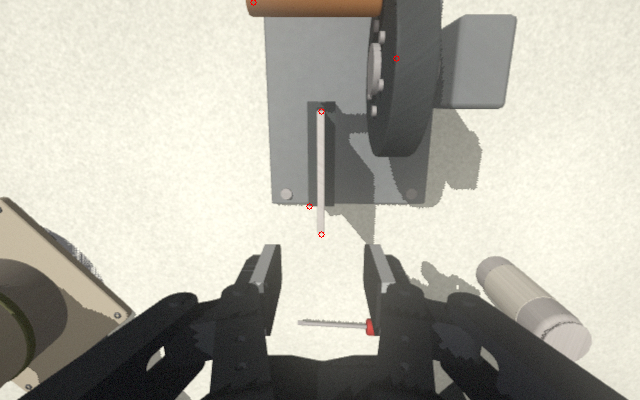

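The wrist view confirms the fit: projected plate ends land on the plate edge at (321,111) and (321,234). I'll go down and grip.

{"method": "send_rows", "body": {
  "plan": [
    [[0,0,0,0.004,-0.003,0.1,0.45],[0,0,0,0,0,0.1,0.45],[0,0,0,0,0,0.1,0.45],[0,0,0,0,0,0.1,0.45],[0,0,0,0,0,0.1,0.45],[0,0,0,0,0,0.1,0.45],[0,0,0,0,0,0.1,0.45],[0,0,0,0,0,0.05,0.45],[0,0,0,0,0,0,0.45],[0,0,0,0,0,0,0.0],[0,0,0,0,0,0,0.0],[0,0,0,0,0,0,0.0],[0,0,0,0,0,0,0.0],[0,0,0,0,0,0,0.0],[0,0,0,0,0,0,0.0],[0,0,0,0,0,0,0.0]]
  ],
  "squeeze": 80
}}

```text
clock: 3.82
position: [0.4729, -0.1136, 0.1517]
ee_rot: [0.901, 0.433, 0.001, 0.001]
ft_force: [-1.5, -0.5, 7.2]
grip_width: 0.054
grasp_force: 79.4
```

{"method": "send_rows", "body": {
  "plan": [
    [[0,0,0,0,0,-0.03,0],[0,0,0,0,0,-0.03,0],[0,0,0,0,0,-0.03,0],[0,0,0,0,0,-0.03,0],[0,0,0,0,0,-0.05,0],[0,0,0,0,0,-0.05,0],[0,0,0,0,0,-0.05,0],[0,0,0,0,0,-0.08,0],[0,0,0,0,0,-0.1,0],[0,0,0,0,0,-0.1,0],[0,0,0,0,0,-0.1,0],[0,0,0,0,0,-0.1,0],[0,0,0,0,0,-0.1,0],[0,0,0,0,0,-0.1,0],[0,0,0,0,0,-0.1,0],[0,0,0,0,0,-0.05,0],[0,0,0,0,0,0,0],[0,0,0,0,0,0,0]]
  ]
}}

```text
clock: 5.32
position: [0.4721, -0.1132, 0.3702]
ee_rot: [0.901, 0.433, 0.0, 0.0]
ft_force: [0.6, 0.6, -2.7]
grip_width: 0.056
grasp_force: 78.1
```

```bash
python3 - <<'E'
from h import *
w=np.load("stand.npy");v=np.load("tray.npy"); o=get_obs(); print(o["position"].round(4),o["ft_force"].round(2),o["grip_width"])
# plate centre offset from grip along stand +y 15mm; tray drop with same yaw and with tool y along tray x/diagonal
for yd in (-38.65,np.degrees(v[2]),np.degrees(v[2])-90):
    y=np.radians(yd); tx=np.array([-np.sin(y),np.cos(y)]) # tool x dir: plate inner direction
    print(yd,step(np.r_[v[:2]-.015*tx,.375],yd))
E
```

```text
[ 0.4721 -0.1132  0.3702] [ 0.56  0.64 -2.74] 0.05644256513018113
-38.65 {'shift_tool': array([ 1.714, -1.306, -0.024]), 'mm': array([ 342.8, -261.2,   -4.9]), 'yaw': np.float64(-38.67), 'tilt': array([ 0., -0., -1.]), 'turn_units': array([ 0., -0., -0.]), 'rows_turn': np.float64(0.0045081826452767195), 'shift_after_turn': array([ 1.715, -1.306, -0.024])}
9.099462314977156 {'shift_tool': array([ 1.739, -1.251, -0.024]), 'mm': array([ 347.7, -250.1,   -4.9]), 'yaw': np.float64(-38.67), 'tilt': array([ 0., -0., -1.]), 'turn_units': array([ 0.   ,  0.   , -0.556]), 'rows_turn': np.float64(6.671659617580312), 'shift_after_turn': array([ 2.095,  0.447, -0.024])}
-80.90053768502284 {'shift_tool': array([ 1.734, -1.357, -0.024]), 'mm': array([ 346.7, -271.3,   -4.9]), 'yaw': np.float64(-38.67), 'tilt': array([ 0., -0., -1.]), 'turn_units': array([ 0.   , -0.   ,  0.491]), 'rows_turn': np.float64(5.898174726163094), 'shift_after_turn': array([ 0.372, -2.17 , -0.024])}
```

{"method": "send_rows", "body": {
  "plan": [
    [[0,0,0,0.08,-0.096,0,0],[0,0,0,0.134,-0.096,0,0],[0,0,0,0.134,-0.096,0,0],[0,0,0,0.134,-0.096,0,0],[0,0,0,0.134,-0.096,0,0],[0,0,0,0.134,-0.096,0,0],[0,0,0,0.134,-0.096,0,0],[0,0,0,0.134,-0.096,0,0],[0,0,0,0.134,-0.096,0,0],[0,0,0,0.134,-0.096,0,0],[0,0,0,0.134,-0.096,0,0],[0,0,0,0.134,-0.096,0,0],[0,0,0,0.185,-0.1,0,0],[0,0,-0.0795,0,0,0,0],[0,0,-0.0795,0,0,0,0],[0,0,-0.0795,0,0,0,0],[0,0,-0.0795,0,0,0,0],[0,0,-0.0795,0,0,0,0],[0,0,-0.0795,0,0,0,0],[0,0,-0.0795,0,0,0,0]]
  ]
}}

```text
clock: 6.98
position: [0.4935, 0.3142, 0.3687]
ee_rot: [0.646, 0.763, -0.001, -0.0]
ft_force: [-0.2, 0.3, -1.5]
grip_width: 0.056
grasp_force: 78.4
```

```bash
python3 - <<'E'
from h import *
v=np.load("tray.npy"); o=get_obs(); print(o["position"].round(4),o["joint_pos"].round(2))
yd=np.degrees(v[2]); tx=np.array([-np.sin(v[2]),np.cos(v[2])])
print(step(np.r_[v[:2]-.015*tx,.135],yd))
E
```

```text
[0.4935 0.3142 0.3687] [ 0.16  0.39 -1.09  1.32  0.34  1.63 -0.71]
{'shift_tool': array([0.002, 0.006, 1.168]), 'mm': array([  0.5,   1.1, 233.7]), 'yaw': np.float64(9.53), 'tilt': array([-0.002, -0.001, -1.   ]), 'turn_units': array([-0.001,  0.001,  0.005]), 'rows_turn': np.float64(0.06200948076012342), 'shift_after_turn': array([1.000e-03, 3.000e-03, 1.168e+00])}
```

{"method": "send_rows", "body": {
  "plan": [
    [[0,0,0,0,0.003,0.1,0],[0,0,0,0,0,0.13,0],[0,0,0,0,0,0.13,0],[0,0,0,0,0,0.13,0],[0,0,0,0,0,0.13,0],[0,0,0,0,0,0.13,0],[0,0,0,0,0,0.13,0],[0,0,0,0,0,0.13,0],[0,0,0,0,0,0.08,0],[0,0,0,0,0,0.05,0],[0,0,0,0,0,0.025,0],[0,0,0,0,0,0.008,0],[0,0,0,0,0,0,0],[0,0,0,0,0,0,0],[0,0,0,0,0,0,0]]
  ]
}}

```text
clock: 8.23
position: [0.4948, 0.3148, 0.1367]
ee_rot: [0.648, 0.761, 0.001, 0.0]
ft_force: [1.0, -0.3, -1.3]
grip_width: 0.056
grasp_force: 78.3
```

{"method": "send_rows", "body": {
  "plan": [
    [[0,0,0,0,0,0.008,0],[0,0,0,0,0,0.008,0],[0,0,0,0,0,0.005,0],[0,0,0,0,0,0,0.1],[0,0,0,0,0,0,0.15],[0,0,0,0,0,0,0.2],[0,0,0,0,0,0,0.25],[0,0,0,0,0,0,0.3],[0,0,0,0,0,0,0.35],[0,0,0,0,0,0,0.45],[0,0,0,0,0,0,0.55],[0,0,0,0,0,0,0.6],[0,0,0,0,0,0,0.6],[0,0,0,0,0,-0.05,0.6],[0,0,0,0,0,-0.1,0.6],[0,0,0,0,0,-0.13,0.6],[0,0,0,0,0,-0.15,0.6],[0,0,0,0,0,-0.15,0.6],[0,0,0,0,0,-0.15,0.6],[0,0,0,0,0,-0.15,0.6]]
  ]
}}

```text
clock: 9.9
position: [0.494, 0.3145, 0.3099]
ee_rot: [0.648, 0.761, 0.0, 0.0]
ft_force: [-0.2, 0.0, -0.3]
grip_width: 0.596
grasp_force: 0.0
```

```bash
python3 - <<'E'
from h import *
import cv2
s=optics.camera("scene")[:,:,::-1]; t=optics.camera("wrist")[:,:,::-1]
cv2.imwrite("pics/chk.png",np.hstack([cv2.resize(s[80:260,230:470],None,fx=1.66,fy=1.66),cv2.resize(t,None,fx=.6,fy=.6)[:,:].copy()[:299] if 0 else cv2.copyMakeBorder(cv2.resize(t,(398,249)),0,49+0,0,0,cv2.BORDER_CONSTANT)[:298]][:1]+[cv2.copyMakeBorder(cv2.resize(t,(398,249)),0,cv2.resize(s[80:260,230:470],None,fx=1.66,fy=1.66).shape[0]-249,0,0,cv2.BORDER_CONSTANT)]))
w=np.load("stand.npy"); o=get_obs(); print(o["position"].round(3),o["ft_force"].round(2))
yd=np.degrees(w[2])+90
for a in(-80,-70):
  r=np.radians(a); print(a,step(st(w,[-.07,-.045*np.sin(r),.16+.045*np.cos(r)+.1]),yd))
# handle tip angle from first pictures
for a in range(-90,-49,5):
  r=np.radians(a); print(a,proj("top",st(w,[-.103,-.045*np.sin(r),.16+.045*np.cos(r)])).round(1),proj("scene",st(w,[-.103,-.045*np.sin(r),.16+.045*np.cos(r)])).round(1))
E
```

```text
[0.495 0.316 0.313] [-0.56  0.97  0.22]
-80 {'shift_tool': array([-1.582,  0.006,  0.222]), 'mm': array([-316.3,    1.3,   44.4]), 'yaw': np.float64(9.17), 'tilt': array([ 0.006,  0.004, -1.   ]), 'turn_units': array([ 0.005, -0.   , -0.491]), 'rows_turn': np.float64(5.890378263716114), 'shift_after_turn': array([-1.177, -1.056,  0.227])}
-70 {'shift_tool': array([-1.588e+00, -1.000e-03,  1.840e-01]), 'mm': array([-3.177e+02, -2.000e-01,  3.680e+01]), 'yaw': np.float64(9.17), 'tilt': array([ 0.006,  0.004, -1.   ]), 'turn_units': array([ 0.005, -0.   , -0.491]), 'rows_turn': np.float64(5.890378263716114), 'shift_after_turn': array([-1.177, -1.066,  0.189])}
-90 [300.5 209.3] [321.9 170.6]
-85 [300.6 209.1] [321.9 169.5]
-80 [300.7 209. ] [321.6 168.5]
-75 [300.9 208.9] [321.3 167.5]
-70 [301.3 209. ] [320.8 166.5]
-65 [301.7 209.1] [320.2 165.6]
-60 [302.3 209.4] [319.4 164.8]
-55 [303.  209.7] [318.5 164. ]
-50 [303.7 210.2] [317.5 163.3]
```

View pics/chk.png

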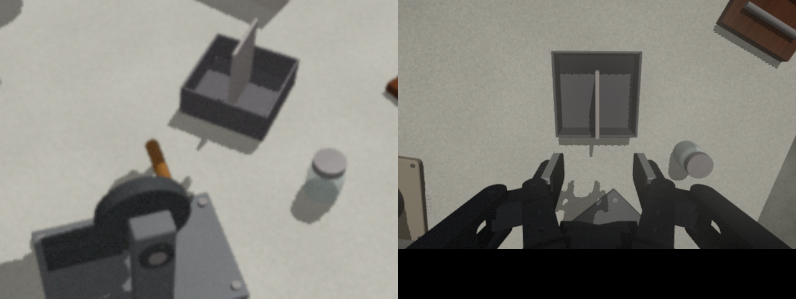

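The plate stands upright in the tray: about (243,62) in the left half and (597,103) in the wrist half. The jar is untouched. Next I'll go over the handle.

{"method": "send_rows", "body": {
  "plan": [
    [[0,0,-0.0702,0,0,0,0.6],[0,0,-0.0702,0,0,0,0.6],[0,0,-0.0702,0,0,0,0.6],[0,0,-0.0702,0,0,0,0.6],[0,0,-0.0702,0,0,0,0.6],[0,0,-0.0702,0,0,0,0.6],[0,0,-0.0702,0,0,0,0.6],[0,0,0,-0.0981,-0.0883,0,0.6],[0,0,0,-0.0981,-0.0883,0,0.6],[0,0,0,-0.0981,-0.0883,0,0.6],[0,0,0,-0.0981,-0.0883,0,0.6],[0,0,0,-0.0981,-0.0883,0,0.6],[0,0,0,-0.0981,-0.0883,0,0.6],[0,0,0,-0.0981,-0.0883,0,0.6],[0,0,0,-0.0981,-0.0883,0,0.6],[0,0,0,-0.0981,-0.0883,0,0.6],[0,0,0,-0.0981,-0.0883,0,0.6],[0,0,0,-0.0981,-0.0883,0,0.6],[0,0,0,-0.0981,-0.0883,0,0.6],[0,0,0,0,0,0,0.6]]
  ]
}}

```text
clock: 11.67
position: [0.547, -0.0044, 0.3071]
ee_rot: [0.334, 0.942, -0.001, -0.0]
ft_force: [0.1, -0.3, 0.2]
grip_width: 0.596
grasp_force: 0.0
```

```bash
python3 - <<'E'
from h import *
import cv2
w=np.load("stand.npy"); o=get_obs(); print(o["joint_pos"].round(2),o["ft_force"].round(2))
im=cv2.convertScaleAbs(optics.camera("wrist")[:,:,::-1],alpha=1.5)
for a in (-90,-75,-60):
  r=np.radians(a); u=wproj(st(w,[-.103,-.045*np.sin(r),.16+.045*np.cos(r)])); print(a,u.round(1)); cv2.circle(im,tuple(int(round(x)) for x in u),2,(0,0,255),1)
cv2.imwrite("pics/w2.png",im)
r=np.radians(-70); print(step(st(w,[-.07,-.045*np.sin(r),.16+.045*np.cos(r)]),np.degrees(w[2])+90))
E
```

```text
[ 0.94  0.38 -1.28  1.53  0.36  1.5   0.55] [ 0.14 -0.32  0.17]
-90 [328.2 148.7]
-75 [326.5 150.6]
-60 [320.7 152.6]
{'shift_tool': array([0.015, 0.014, 0.659]), 'mm': array([  3. ,   2.8, 131.8]), 'yaw': np.float64(51.08), 'tilt': array([-0.001, -0.   , -1.   ]), 'turn_units': array([-0.   , -0.   , -0.003]), 'rows_turn': np.float64(0.037109185088971514), 'shift_after_turn': array([0.015, 0.014, 0.659])}
```

View pics/w2.png

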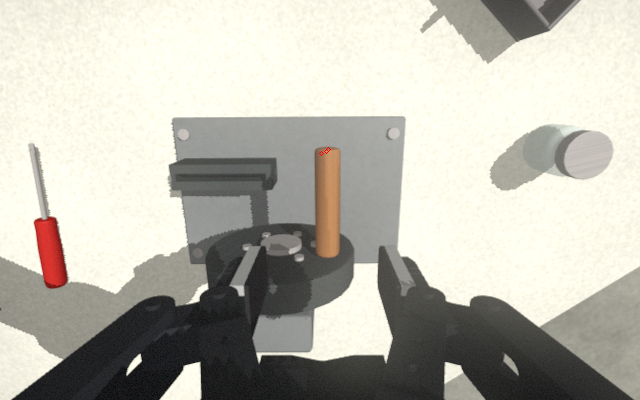

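The handle tip at (327,150) matches an angle of roughly -78°. I'll descend and grip.

{"method": "send_rows", "body": {
  "plan": [
    [[0,0,-0.003,0.015,0.013,0.1,0.6],[0,0,0,0,0,0.13,0.6],[0,0,0,0,0,0.13,0.6],[0,0,0,0,0,0.13,0.6],[0,0,0,0,0,0.1,0.6],[0,0,0,0,0,0.06,0.6],[0,0,0,0,0,0.035,0.6],[0,0,0,0,0,0,0.6],[0,0,0,0,0,0,0],[0,0,0,0,0,0,0],[0,0,0,0,0,0,0],[0,0,0,0,0,0,0],[0,0,0,0,0,0,0],[0,0,0,0,0,0,0],[0,0,0,0,0,0,0]]
  ],
  "squeeze": 60
}}

```text
clock: 12.97
position: [0.5447, 0.0044, 0.1705]
ee_rot: [0.329, 0.944, -0.001, -0.001]
ft_force: [-4.6, -4.3, -3.4]
grip_width: 0.215
grasp_force: 58.5
```

```bash
cat >> h.py <<'E'
def wheel():
    w=np.load("stand.npy"); o=get_obs(); M=R.from_euler('z',w[2])
    p=M.inv().apply(o["position"]-[w[0],w[1],.158]); f=M.inv().apply(o["ft_force"])
    a=np.arctan2(-p[1],p[2]); t=np.array([0,-np.cos(a),-np.sin(a)]); n=np.array([0,-np.sin(a),np.cos(a)])
    return dict(clock=o["clock"],stand_mm=(p*1e3).round(1),rad=round(np.hypot(p[1],p[2])*1e3,1),ang=round(np.degrees(a),1),f=f.round(2),Ft=round(f@t,2),Fr=round(f@n,2),grip=round(o["grasp_force"],1),j=o["joint_pos"].round(2))
E
python3 -c "
from h import *
print(wheel()); print(step(get_obs()['position'])['yaw'])"
```

```text
{'clock': 12.9667, 'stand_mm': array([-72. ,  43. ,  12.5]), 'rad': np.float64(44.7), 'ang': np.float64(-73.8), 'f': array([-0.91, -6.19, -3.42]), 'Ft': np.float64(-1.56), 'Fr': np.float64(-6.9), 'grip': 58.5, 'j': array([ 0.87,  0.48, -1.2 ,  1.73,  0.47,  1.26,  0.46])}
51.56
```

```bash
python3 - <<'E'
import numpy as np
for a0 in range(-75,285,30):
    print(a0,[[0,0,0,0,round(-np.cos(np.radians(a0+2.5+5*k))*.01963,4),round(np.sin(np.radians(a0+2.5+5*k))*.01963,4),0] for k in range(6)])
E
```

```text
-75 [[0, 0, 0, 0, np.float64(-0.0059), np.float64(-0.0187), 0], [0, 0, 0, 0, np.float64(-0.0075), np.float64(-0.0181), 0], [0, 0, 0, 0, np.float64(-0.0091), np.float64(-0.0174), 0], [0, 0, 0, 0, np.float64(-0.0105), np.float64(-0.0166), 0], [0, 0, 0, 0, np.float64(-0.0119), np.float64(-0.0156), 0], [0, 0, 0, 0, np.float64(-0.0133), np.float64(-0.0145), 0]]
-45 [[0, 0, 0, 0, np.float64(-0.0145), np.float64(-0.0133), 0], [0, 0, 0, 0, np.float64(-0.0156), np.float64(-0.0119), 0], [0, 0, 0, 0, np.float64(-0.0166), np.float64(-0.0105), 0], [0, 0, 0, 0, np.float64(-0.0174), np.float64(-0.0091), 0], [0, 0, 0, 0, np.float64(-0.0181), np.float64(-0.0075), 0], [0, 0, 0, 0, np.float64(-0.0187), np.float64(-0.0059), 0]]
-15 [[0, 0, 0, 0, np.float64(-0.0192), np.float64(-0.0042), 0], [0, 0, 0, 0, np.float64(-0.0195), np.float64(-0.0026), 0], [0, 0, 0, 0, np.float64(-0.0196), np.float64(-0.0009), 0], [0, 0, 0, 0, np.float64(-0.0196), np.float64(0.0009), 0], [0, 0, 0, 0, np.float64(-0.0195), np.float64(0.0026), 0], [0, 0, 0, 0, np.float64(-0.0192), np.float64(0.0042), 0]]
15 [[0, 0, 0, 0, np.float6
[... 2432 characters left out ...]
 0, 0, 0, np.float64(0.0133), np.float64(-0.0145), 0], [0, 0, 0, 0, np.float64(0.0119), np.float64(-0.0156), 0], [0, 0, 0, 0, np.float64(0.0105), np.float64(-0.0166), 0], [0, 0, 0, 0, np.float64(0.0091), np.float64(-0.0174), 0], [0, 0, 0, 0, np.float64(0.0075), np.float64(-0.0181), 0], [0, 0, 0, 0, np.float64(0.0059), np.float64(-0.0187), 0]]
255 [[0, 0, 0, 0, np.float64(0.0042), np.float64(-0.0192), 0], [0, 0, 0, 0, np.float64(0.0026), np.float64(-0.0195), 0], [0, 0, 0, 0, np.float64(0.0009), np.float64(-0.0196), 0], [0, 0, 0, 0, np.float64(-0.0009), np.float64(-0.0196), 0], [0, 0, 0, 0, np.float64(-0.0026), np.float64(-0.0195), 0], [0, 0, 0, 0, np.float64(-0.0042), np.float64(-0.0192), 0]]
```

{"method": "send_rows", "body": {
  "plan": [
    [[0,0,0,0,-0.0059,-0.0187,0],[0,0,0,0,-0.0075,-0.0181,0],[0,0,0,0,-0.0091,-0.0174,0],[0,0,0,0,-0.0105,-0.0166,0],[0,0,0,0,-0.0119,-0.0156,0],[0,0,0,0,-0.0133,-0.0145,0]]
  ]
}}

```text
clock: 13.47
position: [0.5368, -0.0053, 0.1897]
ee_rot: [0.329, 0.944, -0.002, -0.001]
ft_force: [-2.2, -6.7, -17.2]
grip_width: 0.215
grasp_force: 58.9
```

```bash
python3 -c "
from h import *
print(wheel())"
```

```text
{'clock': 13.4667, 'stand_mm': array([-72.1,  30.4,  31.7]), 'rad': np.float64(44.0), 'ang': np.float64(-43.8), 'f': array([  2.42,  -6.62, -17.18]), 'Ft': np.float64(-7.12), 'Fr': np.float64(-16.98), 'grip': 58.9, 'j': array([ 0.92,  0.45, -1.23,  1.72,  0.44,  1.29,  0.5 ])}
```

{"method": "send_rows", "body": {
  "plan": [
    [[0,0,0,0,-0.017,-0.0083,0],[0,0,0,0,-0.0156,-0.0119,0],[0,0,0,0,-0.0166,-0.0105,0],[0,0,0,0,-0.0174,-0.0091,0],[0,0,0,0,-0.0181,-0.0075,0],[0,0,0,0,-0.0187,-0.0059,0]]
  ]
}}

```text
clock: 13.97
position: [0.5244, -0.0207, 0.2002]
ee_rot: [0.329, 0.944, -0.001, -0.001]
ft_force: [3.3, -4.6, -24.6]
grip_width: 0.217
grasp_force: 59.1
```

```bash
python3 -c "
from h import *
print(wheel())"
```

```text
{'clock': 13.9667, 'stand_mm': array([-72.1,  10.6,  42.2]), 'rad': np.float64(43.5), 'ang': np.float64(-14.1), 'f': array([  5.48,  -1.51, -24.56]), 'Ft': np.float64(-4.54), 'Fr': np.float64(-24.18), 'grip': 59.1, 'j': array([ 1.  ,  0.41, -1.26,  1.74,  0.4 ,  1.29,  0.55])}
```

{"method": "send_rows", "body": {
  "plan": [
    [[0,0,0,0,-0.0192,0.0018,0],[0,0,0,0,-0.0195,-0.0026,0],[0,0,0,0,-0.0196,-0.0009,0],[0,0,0,0,-0.0196,0.0009,0],[0,0,0,0,-0.0195,0.0026,0],[0,0,0,0,-0.0192,0.0042,0]]
  ]
}}

```text
clock: 14.47
position: [0.5114, -0.0369, 0.2002]
ee_rot: [0.328, 0.945, 0.001, 0.001]
ft_force: [9.9, 2.8, -22.0]
grip_width: 0.215
grasp_force: 59.3
```

```bash
python3 -c "
from h import *
print(wheel())"
```

```text
{'clock': 14.4667, 'stand_mm': array([-72.1, -10.1,  42.2]), 'rad': np.float64(43.3), 'ang': np.float64(13.5), 'f': array([  5.96,   8.39, -22.01]), 'Ft': np.float64(-3.04), 'Fr': np.float64(-23.36), 'grip': 59.3, 'j': array([ 1.08,  0.38, -1.29,  1.77,  0.38,  1.28,  0.6 ])}
```

{"method": "send_rows", "body": {
  "plan": [
    [[0,0,0,0,-0.0187,0.0159,0],[0,0,0,0,-0.0181,0.0075,0],[0,0,0,0,-0.0174,0.0091,0],[0,0,0,0,-0.0166,0.0105,0],[0,0,0,0,-0.0156,0.0119,0],[0,0,0,0,-0.0145,0.0133,0]]
  ]
}}

```text
clock: 14.97
position: [0.4982, -0.0536, 0.1872]
ee_rot: [0.328, 0.945, -0.0, 0.0]
ft_force: [-5.1, 0.7, 5.1]
grip_width: 0.214
grasp_force: 62.0
```

```bash
python3 -c "
from h import *
print(wheel())"
```

```text
{'clock': 14.9667, 'stand_mm': array([-72.1, -31.4,  29.2]), 'rad': np.float64(42.9), 'ang': np.float64(47.0), 'f': array([-4.41, -2.67,  5.15]), 'Ft': np.float64(-1.95), 'Fr': np.float64(5.46), 'grip': 62.0, 'j': array([ 1.14,  0.36, -1.3 ,  1.82,  0.37,  1.25,  0.64])}
```

{"method": "send_rows", "body": {
  "plan": [
    [[0,0,0,0,-0.0133,0.0145,0],[0,0,0,0,-0.0119,0.0156,0],[0,0,0,0,-0.0105,0.0166,0],[0,0,0,0,-0.0091,0.0174,0],[0,0,0,0,-0.0075,0.0181,0],[0,0,0,0,-0.0059,0.0187,0]]
  ]
}}

```text
clock: 15.47
position: [0.4907, -0.0629, 0.1664]
ee_rot: [0.329, 0.944, -0.0, -0.0]
ft_force: [-4.0, 0.5, 1.0]
grip_width: 0.213
grasp_force: 61.8
```

```bash
python3 -c "
from h import *
print(wheel())"
```

```text
{'clock': 15.4667, 'stand_mm': array([-72.1, -43.3,   8.4]), 'rad': np.float64(44.1), 'ang': np.float64(79.1), 'f': array([-3.44, -2.06,  1.02]), 'Ft': np.float64(-0.61), 'Fr': np.float64(2.22), 'grip': 61.8, 'j': array([ 1.15,  0.37, -1.29,  1.85,  0.38,  1.21,  0.64])}
```

{"method": "send_rows", "body": {
  "plan": [
    [[0,0,0,0,-0.0042,0.0192,0],[0,0,0,0,-0.0026,0.0195,0],[0,0,0,0,-0.0009,0.0196,0],[0,0,0,0,0.0009,0.0196,0],[0,0,0,0,0.0026,0.0195,0],[0,0,0,0,0.0042,0.0192,0]]
  ]
}}

```text
clock: 15.97
position: [0.491, -0.0626, 0.1427]
ee_rot: [0.328, 0.945, -0.0, -0.0]
ft_force: [-4.3, 2.0, 1.7]
grip_width: 0.218
grasp_force: 61.8
```

```bash
python3 -c "
from h import *
print(wheel())"
```

```text
{'clock': 15.9667, 'stand_mm': array([-72.1, -42.9, -15.3]), 'rad': np.float64(45.5), 'ang': np.float64(109.6), 'f': array([-4.56, -1.14,  1.67]), 'Ft': np.float64(-1.96), 'Fr': np.float64(0.51), 'grip': 61.8, 'j': array([ 1.12,  0.4 , -1.26,  1.88,  0.42,  1.16,  0.62])}
```

{"method": "send_rows", "body": {
  "plan": [
    [[0,0,0,0,0.0059,0.0187,0],[0,0,0,0,0.0075,0.0181,0],[0,0,0,0,0.0091,0.0174,0],[0,0,0,0,0.0105,0.0166,0],[0,0,0,0,0.0119,0.0156,0],[0,0,0,0,0.0133,0.0145,0]]
  ]
}}

```text
clock: 16.47
position: [0.4986, -0.0531, 0.1227]
ee_rot: [0.328, 0.945, 0.0, 0.0]
ft_force: [-4.7, 2.0, 5.3]
grip_width: 0.215
grasp_force: 62.0
```

```bash
python3 -c "
from h import *
print(wheel())"
```

```text
{'clock': 16.4667, 'stand_mm': array([-72. , -30.8, -35.3]), 'rad': np.float64(46.8), 'ang': np.float64(138.9), 'f': array([-4.93, -1.33,  5.34]), 'Ft': np.float64(-4.52), 'Fr': np.float64(-3.15), 'grip': 62.0, 'j': array([ 1.06,  0.44, -1.22,  1.89,  0.46,  1.14,  0.57])}
```

{"method": "send_rows", "body": {
  "plan": [
    [[0,0,0,0,0.0145,0.0133,0],[0,0,0,0,0.0156,0.0119,0],[0,0,0,0,0.0166,0.0105,0],[0,0,0,0,0.0174,0.0091,0],[0,0,0,0,0.0181,0.0075,0],[0,0,0,0,0.0187,0.0059,0]]
  ]
}}

```text
clock: 16.97
position: [0.5112, -0.0374, 0.1114]
ee_rot: [0.328, 0.945, -0.0, 0.0]
ft_force: [-6.9, 0.2, 8.9]
grip_width: 0.211
grasp_force: 62.3
```

```bash
python3 -c "
from h import *
print(wheel())"
```

```text
{'clock': 16.9667, 'stand_mm': array([-72. , -10.6, -46.6]), 'rad': np.float64(47.7), 'ang': np.float64(167.2), 'f': array([-5.5 , -4.19,  8.89]), 'Ft': np.float64(-6.05), 'Fr': np.float64(-7.74), 'grip': 62.3, 'j': array([ 0.98,  0.48, -1.19,  1.87,  0.49,  1.13,  0.51])}
```

{"method": "send_rows", "body": {
  "plan": [
    [[0,0,0,0,0.0192,0.0022,0],[0,0,0,0,0.0195,0.0026,0],[0,0,0,0,0.0196,0.0009,0],[0,0,0,0,0.0196,-0.0009,0],[0,0,0,0,0.0195,-0.0026,0],[0,0,0,0,0.0192,-0.0042,0]]
  ]
}}

```text
clock: 17.47
position: [0.5249, -0.0203, 0.1115]
ee_rot: [0.329, 0.944, -0.001, -0.001]
ft_force: [-9.9, -3.8, 7.3]
grip_width: 0.213
grasp_force: 62.4
```

```bash
python3 -c "
from h import *
print(wheel())"
```

```text
{'clock': 17.4667, 'stand_mm': array([-72. ,  11.3, -46.5]), 'rad': np.float64(47.9), 'ang': np.float64(-166.4), 'f': array([-5.38, -9.2 ,  7.28]), 'Ft': np.float64(-7.23), 'Fr': np.float64(-9.24), 'grip': 62.4, 'j': array([ 0.91,  0.5 , -1.16,  1.84,  0.51,  1.15,  0.47])}
```

{"method": "send_rows", "body": {
  "plan": [
    [[0,0,0,0,0.0187,-0.0059,0],[0,0,0,0,0.0181,-0.0075,0],[0,0,0,0,0.0174,-0.0091,0],[0,0,0,0,0.0166,-0.0105,0],[0,0,0,0,0.0156,-0.0119,0],[0,0,0,0,0.0145,-0.0133,0]]
  ]
}}

```text
clock: 17.97
position: [0.5368, -0.0053, 0.122]
ee_rot: [0.329, 0.944, -0.002, -0.001]
ft_force: [-6.7, -5.6, -4.2]
grip_width: 0.214
grasp_force: 61.2
```

```bash
python3 -c "
from h import *
print(wheel())"
```

```text
{'clock': 17.9667, 'stand_mm': array([-72. ,  30.5, -36. ]), 'rad': np.float64(47.1), 'ang': np.float64(-139.7), 'f': array([-1.73, -8.61, -4.2 ]), 'Ft': np.float64(-9.28), 'Fr': np.float64(-2.36), 'grip': 61.2, 'j': array([ 0.86,  0.52, -1.16,  1.8 ,  0.51,  1.18,  0.44])}
```

{"method": "send_rows", "body": {
  "plan": [
    [[0,0,0,0,0.0133,-0.0145,0],[0,0,0,0,0.0119,-0.0156,0],[0,0,0,0,0.0105,-0.0166,0],[0,0,0,0,0.0091,-0.0174,0],[0,0,0,0,0.0075,-0.0181,0],[0,0,0,0,0.0059,-0.0187,0]]
  ]
}}

```text
clock: 18.47
position: [0.5451, 0.005, 0.1433]
ee_rot: [0.329, 0.944, -0.0, -0.0]
ft_force: [-2.5, -3.7, -7.1]
grip_width: 0.214
grasp_force: 60.8
```

```bash
python3 -c "
from h import *
print(wheel())"
```

```text
{'clock': 18.4667, 'stand_mm': array([-72.1,  43.7, -14.7]), 'rad': np.float64(46.1), 'ang': np.float64(-108.6), 'f': array([ 0.32, -4.46, -7.07]), 'Ft': np.float64(-8.12), 'Fr': np.float64(-1.98), 'grip': 60.8, 'j': array([ 0.85,  0.51, -1.17,  1.76,  0.5 ,  1.22,  0.44])}
```

```bash
cat > ff.py <<'E'
import numpy as np
from scipy.optimize import least_squares
# y,z(mm), fy,fz, direction
D=np.array([[30.4,31.7,-6.62,-17.18,1],[10.6,42.2,-1.51,-24.56,1],[-10.1,42.2,8.39,-22.01,1],[-31.4,29.2,-2.67,5.15,1],[-43.3,8.4,-2.06,1.02,1],[-42.9,-15.3,-1.14,1.67,1],[-30.8,-35.3,-1.33,5.34,1],[-10.6,-46.6,-4.19,8.89,1],[11.3,-46.5,-9.2,7.28,1],[30.5,-36,-8.61,-4.2,1],[43.7,-14.7,-4.46,-7.07,1]])
def run(D):
    c=least_squares(lambda c:np.hypot(D[:,0]-c[0],D[:,1]-c[1])-45,[0,0]).x
    a=np.arctan2(-(D[:,0]-c[0]),D[:,1]-c[1]); Ft=-np.cos(a)*D[:,2]-np.sin(a)*D[:,3]
    g=lambda p:-p[0]*D[:,4]+p[1]*np.sin(a+p[2])-Ft
    r=least_squares(g,[4.7,3.7,0],loss='soft_l1',f_scale=.7)
    print("centre",c.round(2),"a",np.degrees(a).round(0),"Ft",Ft.round(2)); print("f,A,delta",r.x[:2].round(2),np.degrees(r.x[2]).round(1),"target handle",(180-np.degrees(r.x[2])).round(1),"res",r.fun.round(2))
if __name__=="__main__": run(D); run(D[3:])
E
python3 ff.py
```

```text
centre [ 0.41 -2.34] a [ -41.  -13.   13.   45.   76.  107.  137.  166. -166. -138. -106.] Ft [-6.39 -4.01 -3.11 -1.78 -0.5  -1.93 -4.64 -6.21 -7.19 -9.22 -8.02]
f,A,delta [5.13 3.82] 26.1 target handle 153.9 res [ 0.25 -0.25  0.41  0.27 -0.89 -0.39  0.65  0.28 -0.39  0.55 -0.87]
centre [ 0.27 -2.82] a [  45.   76.  106.  136.  166. -166. -138. -105.] Ft [-1.72 -0.47 -1.92 -4.65 -6.21 -7.14 -9.19 -8.  ]
f,A,delta [4.76 3.84] 33.9 target handle 146.1 res [ 0.72 -0.67 -0.38  0.55  0.14 -0.48  0.7  -0.41]
```

{"method": "send_rows", "body": {
  "plan": [
    [[0,0,0,0,-0.0059,0.0187,0],[0,0,0,0,-0.0075,0.0181,0],[0,0,0,0,-0.0091,0.0174,0],[0,0,0,0,-0.0105,0.0166,0],[0,0,0,0,-0.0119,0.0156,0],[0,0,0,0,-0.0133,0.0145,0]]
  ]
}}

```text
clock: 18.97
position: [0.5388, -0.003, 0.1246]
ee_rot: [0.328, 0.945, 0.0, 0.001]
ft_force: [-5.2, -1.4, 6.5]
grip_width: 0.218
grasp_force: 62.2
```

```bash
python3 -c "
from h import *
print(wheel())"
```

```text
{'clock': 18.9667, 'stand_mm': array([-72. ,  33.4, -33.4]), 'rad': np.float64(47.2), 'ang': np.float64(-134.9), 'f': array([-3.15, -4.36,  6.49]), 'Ft': np.float64(1.51), 'Fr': np.float64(-7.67), 'grip': 62.2, 'j': array([ 0.87,  0.51, -1.16,  1.79,  0.51,  1.18,  0.45])}
```

{"method": "send_rows", "body": {
  "plan": [
    [[0,0,0,0,-0.0145,0.0133,0],[0,0,0,0,-0.0156,0.0119,0],[0,0,0,0,-0.0166,0.0105,0],[0,0,0,0,-0.0174,0.0091,0],[0,0,0,0,-0.0181,0.0075,0],[0,0,0,0,-0.0187,0.0059,0]]
  ]
}}

```text
clock: 19.47
position: [0.5259, -0.019, 0.1121]
ee_rot: [0.328, 0.945, 0.001, 0.001]
ft_force: [-1.1, 2.9, 4.5]
grip_width: 0.21
grasp_force: 61.9
```

```bash
python3 -c "
from h import *
print(wheel())"
```

```text
{'clock': 19.4667, 'stand_mm': array([-72. ,  13. , -45.9]), 'rad': np.float64(47.7), 'ang': np.float64(-164.2), 'f': array([-2.72,  1.57,  4.54]), 'Ft': np.float64(2.74), 'Fr': np.float64(-3.94), 'grip': 61.9, 'j': array([ 0.91,  0.5 , -1.17,  1.84,  0.51,  1.14,  0.47])}
```

{"method": "send_rows", "body": {
  "plan": [
    [[0,0,0,0,-0.0192,0.0042,0],[0,0,0,0,-0.0195,0.0026,0],[0,0,0,0,-0.0196,0.0009,0],[0,0,0,0,-0.0196,-0.0009,0],[0,0,0,0,-0.0195,-0.0026,0],[0,0,0,0,-0.0192,-0.0042,0]]
  ]
}}

```text
clock: 19.97
position: [0.5109, -0.0377, 0.1117]
ee_rot: [0.328, 0.945, 0.0, 0.0]
ft_force: [1.3, 5.3, 3.4]
grip_width: 0.214
grasp_force: 61.8
```

```bash
python3 -c "
from h import *
print(wheel())"
```

```text
{'clock': 19.9667, 'stand_mm': array([-72.1, -11. , -46.3]), 'rad': np.float64(47.6), 'ang': np.float64(166.6), 'f': array([-2.3 ,  4.9 ,  3.43]), 'Ft': np.float64(3.97), 'Fr': np.float64(-4.48), 'grip': 61.8, 'j': array([ 0.98,  0.48, -1.19,  1.87,  0.49,  1.13,  0.52])}
```

{"method": "send_rows", "body": {
  "plan": [
    [[0,0,0,0,-0.0187,-0.0059,0],[0,0,0,0,-0.0181,-0.0075,0],[0,0,0,0,-0.0174,-0.0091,0],[0,0,0,0,-0.0166,-0.0105,0],[0,0,0,0,-0.0156,-0.0119,0],[0,0,0,0,-0.0145,-0.0133,0]]
  ]
}}

```text
clock: 20.47
position: [0.4983, -0.0535, 0.1231]
ee_rot: [0.328, 0.945, 0.0, 0.0]
ft_force: [4.2, 4.9, -1.9]
grip_width: 0.211
grasp_force: 61.4
```

```bash
python3 -c "
from h import *
print(wheel())"
```

```text
{'clock': 20.4667, 'stand_mm': array([-72.1, -31.2, -34.9]), 'rad': np.float64(46.8), 'ang': np.float64(138.2), 'f': array([ 0.25,  6.49, -1.89]), 'Ft': np.float64(6.1), 'Fr': np.float64(-2.92), 'grip': 61.4, 'j': array([ 1.06,  0.44, -1.22,  1.89,  0.46,  1.14,  0.57])}
```

Continuing in reverse from 135° to 15°, with the commanded height kept clear of the earlier binding.

{"method": "send_rows", "body": {
  "plan": [
    [[0,0,0,0,-0.0133,-0.0145,0],[0,0,0,0,-0.0119,-0.0156,0],[0,0,0,0,-0.0105,-0.0166,0],[0,0,0,0,-0.0091,-0.0174,0],[0,0,0,0,-0.0075,-0.0181,0],[0,0,0,0,-0.0059,-0.0187,0]]
  ]
}}

```text
clock: 20.97
position: [0.4908, -0.0627, 0.1429]
ee_rot: [0.328, 0.945, 0.0, -0.0]
ft_force: [4.9, 4.6, -6.9]
grip_width: 0.214
grasp_force: 61.0
```

```bash
python3 -c "
from h import *
print(wheel())"
```

```text
{'clock': 20.9667, 'stand_mm': array([-72.1, -43.1, -15.1]), 'rad': np.float64(45.7), 'ang': np.float64(109.2), 'f': array([ 0.97,  6.61, -6.9 ]), 'Ft': np.float64(8.7), 'Fr': np.float64(-3.96), 'grip': 61.0, 'j': array([ 1.12,  0.4 , -1.26,  1.88,  0.41,  1.16,  0.62])}
```

{"method": "send_rows", "body": {
  "plan": [
    [[0,0,0,0,-0.0042,-0.0192,0],[0,0,0,0,-0.0026,-0.0195,0],[0,0,0,0,-0.0009,-0.0196,0],[0,0,0,0,0.0009,-0.0196,0],[0,0,0,0,0.0026,-0.0195,0],[0,0,0,0,0.0042,-0.0192,0]]
  ]
}}

```text
clock: 21.47
position: [0.4904, -0.0633, 0.1658]
ee_rot: [0.329, 0.944, -0.0, -0.001]
ft_force: [4.1, 2.6, -10.6]
grip_width: 0.211
grasp_force: 60.6
```

```bash
python3 -c "
from h import *
print(wheel())"
```

```text
{'clock': 21.4667, 'stand_mm': array([-72.1, -43.8,   7.8]), 'rad': np.float64(44.5), 'ang': np.float64(79.9), 'f': array([  1.58,   4.53, -10.58]), 'Ft': np.float64(9.63), 'Fr': np.float64(-6.31), 'grip': 60.6, 'j': array([ 1.15,  0.37, -1.29,  1.86,  0.38,  1.2 ,  0.64])}
```

{"method": "send_rows", "body": {
  "plan": [
    [[0,0,0,0,0.0059,-0.0187,0],[0,0,0,0,0.0075,-0.0181,0],[0,0,0,0,0.0091,-0.0174,0],[0,0,0,0,0.0105,-0.0166,0],[0,0,0,0,0.0119,-0.0156,0],[0,0,0,0,0.0133,-0.0145,0]]
  ]
}}

```text
clock: 21.97
position: [0.4976, -0.0543, 0.1867]
ee_rot: [0.329, 0.944, -0.001, -0.001]
ft_force: [-4.6, -1.9, -7.3]
grip_width: 0.213
grasp_force: 60.7
```

```bash
python3 -c "
from h import *
print(wheel())"
```

```text
{'clock': 21.9667, 'stand_mm': array([-72.1, -32.3,  28.7]), 'rad': np.float64(43.2), 'ang': np.float64(48.4), 'f': array([-2.42, -4.36, -7.29]), 'Ft': np.float64(8.35), 'Fr': np.float64(-1.58), 'grip': 60.7, 'j': array([ 1.14,  0.36, -1.3 ,  1.82,  0.37,  1.25,  0.64])}
```

{"method": "send_rows", "body": {
  "plan": [
    [[0,0,0,0,0.0145,-0.0133,0],[0,0,0,0,0.0156,-0.0119,0],[0,0,0,0,0.0166,-0.0105,0],[0,0,0,0,0.0174,-0.0091,0],[0,0,0,0,0.0181,-0.0075,0],[0,0,0,0,0.0187,-0.0059,0]]
  ]
}}

```text
clock: 22.47
position: [0.5103, -0.0384, 0.1988]
ee_rot: [0.329, 0.944, -0.001, -0.001]
ft_force: [-7.5, -3.8, -2.1]
grip_width: 0.213
grasp_force: 61.3
```

```bash
python3 -c "
from h import *
print(wheel())"
```

```text
{'clock': 22.4667, 'stand_mm': array([-72.1, -11.9,  40.8]), 'rad': np.float64(42.5), 'ang': np.float64(16.3), 'f': array([-3.47, -7.63, -2.07]), 'Ft': np.float64(7.91), 'Fr': np.float64(0.16), 'grip': 61.3, 'j': array([ 1.08,  0.38, -1.28,  1.77,  0.38,  1.28,  0.6 ])}
```

```bash
python3 - <<'E'
from ff import *
B=np.array([[33.4,-33.4,-4.36,6.49,-1],[13,-45.9,1.57,4.54,-1],[-11,-46.3,4.9,3.43,-1],[-31.2,-34.9,6.49,-1.89,-1],[-43.1,-15.1,6.61,-6.9,-1],[-43.8,7.8,4.53,-10.58,-1],[-32.3,28.7,-4.36,-7.29,-1],[-11.9,40.8,-7.63,-2.07,-1]])
run(B); run(np.r_[D,B]); run(np.r_[D[3:],B])
E
```

```text
centre [ 0.13 -2.68] a [-133. -163.  166.  136.  106.   77.   46.   15.] Ft [1.81 2.8  3.9  5.97 8.46 9.24 8.27 7.91]
f,A,delta [5.28 3.71] 28.8 target handle 151.2 res [-0.14 -0.16  0.45  0.29 -0.55 -0.38  0.59 -0.04]
centre [ 0.3  -2.47] a [ -41.  -13.   13.   45.   76.  107.  137.  166. -166. -138. -106. -133.
 -164.  166.  136.  106.   77.   46.   16.] Ft [-6.39 -4.04 -3.18 -1.76 -0.49 -1.93 -4.64 -6.2  -7.16 -9.21 -8.01  1.76
  2.78  3.89  5.97  8.47  9.28  8.28  7.91]
f,A,delta [5.16 3.81] 26.4 target handle 153.6 res [ 0.24 -0.24  0.44  0.21 -0.95 -0.44  0.6   0.21 -0.47  0.5  -0.89 -0.25
 -0.2   0.49  0.36 -0.5  -0.4   0.52 -0.19]
centre [ 0.21 -2.74] a [  45.   76.  106.  136.  166. -166. -138. -105. -133. -163.  166.  136.
  106.   77.   46.   16.] Ft [-1.72 -0.48 -1.92 -4.65 -6.2  -7.13 -9.19 -8.    1.81  2.8   3.89  5.96
  8.45  9.23  8.27  7.91]
f,A,delta [5.12 3.81] 27.4 target handle 152.6 res [ 0.23 -0.93 -0.44  0.59  0.19 -0.52  0.5  -0.84 -0.37 -0.32  0.37  0.26
 -0.56 -0.42  0.49 -0.2 ]
```

{"method": "send_rows", "body": {
  "plan": [
    [[0,0,0,0,-0.0187,0.0059,0],[0,0,0,0,-0.0181,0.0075,0],[0,0,0,0,-0.0174,0.0091,0],[0,0,0,0,-0.0166,0.0105,0],[0,0,0,0,-0.0156,0.0119,0],[0,0,0,0,-0.0145,0.0133,0],[0,0,0,0,-0.0133,0.0145,0],[0,0,0,0,-0.0119,0.0156,0],[0,0,0,0,-0.0105,0.0166,0],[0,0,0,0,-0.0091,0.0174,0],[0,0,0,0,-0.0075,0.0181,0],[0,0,0,0,-0.0059,0.0187,0],[0,0,0,0,-0.0042,0.0192,0],[0,0,0,0,-0.0026,0.0195,0],[0,0,0,0,-0.0009,0.0196,0],[0,0,0,0,0.0009,0.0196,0],[0,0,0,0,0.0026,0.0195,0],[0,0,0,0,0.0042,0.0192,0]]
  ]
}}

```text
clock: 23.97
position: [0.4909, -0.0627, 0.143]
ee_rot: [0.329, 0.944, 0.0, -0.0]
ft_force: [-4.1, 3.8, 2.8]
grip_width: 0.214
grasp_force: 61.7
```

{"method": "send_rows", "body": {
  "plan": [
    [[0,0,0,0,0.0059,0.0187,0],[0,0,0,0,0.0075,0.0181,0],[0,0,0,0,0.0091,0.0174,0],[0,0,0,0,0.0105,0.0166,0],[0,0,0,0,0.0119,0.0156,0],[0,0,0,0,0.0133,0.0145,0],[0,0,0,0,0.0145,0.0133,0],[0,0,0,0,0.0156,0.0119,0],[0,0,0,0,0.0166,0.0105,0],[0,0,0,0,0.014,0.0075,0],[0,0,0,0,0,0,0],[0,0,0,0,0,0,0],[0,0,0,0,0,0,0],[0,0,0,0,0,0,0],[0,0,0,0,0,0,0],[0,0,0,0,0,0,0],[0,0,0,0,0,0,0],[0,0,0,0,0,0,0]]
  ]
}}

```text
clock: 25.47
position: [0.5061, -0.0437, 0.1146]
ee_rot: [0.328, 0.945, 0.001, 0.0]
ft_force: [1.2, 5.4, -0.1]
grip_width: 0.213
grasp_force: 61.5
```

```bash
python3 - <<'E'
from h import *
w=wheel(); p=w["stand_mm"]; print(w, np.degrees(np.arctan2(-(p[1]-.25),p[2]+2.6)), get_obs()["joint_velocities"].round(3))
import cv2; cv2.imwrite("pics/end.png",cv2.convertScaleAbs(optics.camera("top")[130:280,130:420,::-1],alpha=1.5))
E
```

```text
{'clock': 25.4667, 'stand_mm': array([-72. , -18.7, -43.4]), 'rad': np.float64(47.3), 'ang': np.float64(156.7), 'f': array([-2.48,  4.99, -0.08]), 'Ft': np.float64(4.61), 'Fr': np.float64(-1.9), 'grip': 61.5, 'j': array([ 1.01,  0.46, -1.2 ,  1.88,  0.48,  1.13,  0.53])} 155.08697977457024 [ 0.     0.002  0.    -0.001 -0.     0.     0.001]
```

View pics/end.png

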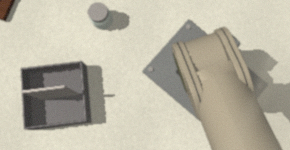

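The picture shows the plate still standing in the tray, at about (52,90). The handle is at 155° against an estimated 153°, gripped with about 61 N and at rest.

```bash
python3 -c "
from workcell import job
print(job.hand_in())"
```

```text
the job is handed in; nothing more can be done
None
```

I handed the job in at about 25.5 s with the plate standing released in the tray, the handle still gripped at about 61 N and the wheel at rest. The handle is at about 155°, and my force fit puts the heavy side straight down at about 153°. The hand-in gave no verdict, so I don't know the score.

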